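# Lock the joiner's chest: line up the slotted disc, push the bolt through

### The arm

A 7-joint arm with a two-finger parallel gripper is mounted at the origin on the work surface. World frame = base frame: x ahead of the robot, y to its left, z up, the work surface at z = 0. Lengths are in m, angles in degrees, forces in N, time in s.
With the tool pointing down it reaches from about 0.425 to 0.95 m from the base axis. Payload 16.7 kg.
Tool frame: the origin (TCP) lies at the very end of the fingers, on their centre line; the grasp point (between the pads) lies 19 mm behind it; x points along the fingers, y is the direction in which the jaws open and shut, and the axes are right-handed (so a half turn about x gives the same grasp; the last joint's range is limited). The gripper opens to 94 mm and grips with 3 to 60 N. Pads are 16 mm wide; open, the fingers measure 119 mm over their backs; the gripper's body (75 mm by 177 mm) begins 78 mm behind the grasp point.
Start: joints at [61.793, 24.414, 4.234, 92.017, -1.954, 63.644, -3.845], TCP at [0.227, -0.636, 0.205] pointing down, gripper open.
Joint ranges: [-163.25, 163.25], [-28.42, 122.38], [-70.27, 78.77], [12.13, 141.07], [-58.53, 238.53], [9.26, 117.41], [-156.51, 156.51]. Speed limits (degrees/s): [108.29, 108.29, 136.94, 136.94, 172.46, 172.46, 172.46].

### API

Orientations are given as a 3x3 rotation matrix whose columns are the frame's x, y, z axes.
In Python, from rig import r gives the robot as it stands.
- The arm moves only by the tool play_rows, never from a script. Its argument "deltas" is a list of rows, each an object of numbers: "tx", "ty", "tz": the shift along the tool's x, y, z in m; "ax", "ay", "az": the turn, a rotation vector about the tool's x, y, z in degrees. A call has 1 to 20 rows; each row shifts and turns the commanded pose from where the row before left it, along the tool's axes as they then stand; what a row does not reach is not made up. A row lasts 1/10 s, in which the tool goes at most 50 mm and 8.59 degrees, less where a joint would pass 70% of its speed; a pose out of reach is approached as far as the arm can. A call with a gripper value outside its range is refused whole. "claw" is the finger opening in m, from 0 to 0.094, set as the call begins (left out, the last holds). The fingers move at their own pace and stop on an object; "squeeze" is the grip in N (left out, the last holds). Time passes only in rows, so rows that do not move let the fingers close. It gives the time, the measured TCP pose, the force and the opening at its end, in the units of the state.
- r.sense(): the state, without advancing time (a new reading comes with each control period).
- r.grab_frame(name): name is "scene" or "top" or "wrist"; returns a dict with "pixels" (420x560x3 uint8, red, green, blue), "intrinsics" (3x3 intrinsics, pixels), "D" ([k1, k2, p1, p2, k3] as OpenCV has them; the pictures are not rectified), "extrinsics" (4x4, takes a point from camera to world coordinates). Camera axes: x right, y up, looking along -z (the intrinsics and any distortion apply to the point x, -y, -z); pixel columns grow to the right and rows downward; lengths in m; the calibration is good to about 2 mm. A picture is of the moment at which its call begins. There is no depth.
- r.job_done(): hands the job in, once; it reports no verdict.
The state is a dict: "time": time; "joint_positions": joint angles; "qvel": joint speeds; "joint_torque": joint torques, N m; "ee_pos": TCP position; "orientation": TCP orientation; "ft_force": force on the tool from outside, world axes, zero at the start; "torque": the same for the moment, N m; "grip_width": opening from 0.0 (shut) to 1.0 (fully open).
Only numpy, scipy, OpenCV 4.12 (cv2) and the standard library are available. Lean on these libraries where they do the work, as an engineer would, in place of code of your own. Each camera call takes 0.05 s, during which the arm holds its last target.

### The job

Lock the wooden chest: push a peg of the red locking disc round until the disc's slot lines up with the steel bolt, then push the bolt by its yellow lug through the disc and into the keeper, fully home, until the lug stops against the grey guide. Only push, with the fingertips or the outside of the fingers: lift nothing, and leave everything else on the chest and bench where it is.

Things in the scene. Friction and masses are not known exactly. Their poses are not given: they have to be found in the camera images.
- chest: Flat wooden chest, fixed, 290 mm (x) by 450 mm (y), lid top 85 mm above the bench; origin under its centre on the bench; the bolt slides along its +y, at x = 0. On the lid a dark steel plate (top 88 mm above the bench) carries in line: low rails (9 mm tall) for the bolt's tail, ended by a low stop at y = -0.183 m; a grey guide tunnel; the red disc (centre y = 0.09 m); a grey keeper tunnel.
- lock_disc (a joint): Angle of the red disc, counter-clockwise from above, endless; 0 (or any multiple of pi) when the slot lies along the chest's y, in line with the bolt. Starts 0.6 to 1.57 rad from the nearest such angle. Turns stiffly (3 N on a peg), stays where it is left. An entering bolt straightens the last 0.1 rad or so by itself; further off it may be blocked.
- disc_slot (a point): Centre of the red disc's top face (15 mm above the plate); its y axis runs along the slot, its x axis from peg to peg. Disc 90 mm across, 14 mm thick, cut right across by a slot 21 mm wide with flared mouths (31 mm at the rim), through which the steel bolt passes.
- peg_a (a point): Top centre of one of the two black upright pegs by which the disc is turned: 14 mm across, standing 31 mm above the disc's face (top 46 mm above the plate), 30 mm from the disc's centre on its +x side. Either peg may be pushed.
- peg_b (a point): The same for the other peg, on the disc's -x side.
- bolt: Steel bolt: a loose bar 16 mm wide, 14 mm tall and 192 mm long with a round nose, lying on the plate in rails and guide; origin on its underside, directly under the lug; its y axis points to the nose. Pushed by its lug it slides along the chest's +y against friction of 1 to 4 N and stays where it is left.
- bolt_lug (a point): Top centre of the yellow lug at the bolt's tail: 30 mm across, 16 mm along the bolt, standing 36 mm above the bar (top 50 mm above the plate). Its rear face, the one to push, is 8 mm behind this point (towards -y). It must travel about 0.13 to 0.15 m, until its front face meets the rear end of the guide.
- bolt_nose (a point): Tip of the bolt's nose, 184 mm ahead of the lug; at the start it is still inside the guide, short of the disc; when home it is 25 mm inside the keeper, at y = 0.169 m in the chest's frame.
- guide_rear (a point): Middle of the guide's rear end, 10 mm above the plate, at y = -0.007 m of the chest: the lug's front face comes to rest here. The guide is a grey tunnel over the bolt, from here 45 mm towards the disc, 43 mm wide, 21 mm tall above the plate.
- keeper (a point): Middle of the keeper's mouth, 7 mm above the plate, at y = 0.144 m of the chest, on the far side of the disc. The keeper is a grey tunnel 30 mm long, 45 mm wide, 21 mm tall above the plate.
- hinge_spare: Bystander, to be left alone: spare brass butt hinge, lying flat, 62 x 65 x 7 mm; lies on the chest's lid beside the lock.
- wax_tin: Bystander, to be left alone: short green tin, 52 mm across, 35 mm tall; lies on the chest's lid beside the lock.
- hex_key: Bystander, to be left alone: black L-shaped hex key, 106 x 26 mm, 6 mm thick; lies on the chest's lid beside the lock.
- tool_tray: Bystander, to be left alone: dark wooden tray with tools in it, 150 x 250 x 50 mm; on the bench.
- glue_bottle: Bystander, to be left alone: yellow glue bottle, 60 mm across, 160 mm tall; on the bench.
- bench_plane: Bystander, to be left alone: hand plane, 60 x 200 mm, 55 mm tall; on the bench.
- mallet: Bystander, to be left alone: wooden mallet, head 75 x 120 x 60 mm, handle 190 mm long; on the bench.
Things that resemble listed ones, but are neither listed nor needed, are in the scene too. Of the things shaped like the bolt, the steel one is meant.

How it is judged:
By the outcome, as a careful person would: the job done as asked, in the order asked, and still so for the second after the job is handed in, with the robot touching nothing.
It also fails if it takes over 51 s, if anything falls off the work surface, if the arm or the gripper's body presses on something with over 40 N, if the wrist force passes 120 N, or if a joint passes its speed limit or range.

## Working session

There is one attempt and no reset: what is moved stays moved. The work goes in short steps, Python scripts to look and compute and a tool call to move; the robot and the scene stay as the last step left them, time stands still between calls to the robot, and variables do not carry over. Pictures are saved under pics/ and viewed, and the job is handed in when it is done.

Besides the shell and the picture viewer there is one more tool, called after "Request:" as name(argument=value, ...), one argument or row to a line, values as JSON. play_rows: Moves the arm, as the interface text tells. Its arguments: {"type":"object","properties":{"deltas":{"type":"array"},"claw":{"type":"number"},"squeeze":{"type":"number"}},"required":["deltas"]}

```bash
mkdir -p pics; ls; python3 - <<'E'
from rig import r
import cv2,pickle
s=r.sense();print(s)
for n in("scene","top","wrist"):
    f=r.grab_frame(n);cv2.imwrite(f"pics/{n}0.png",f["pixels"][:,:,::-1]);pickle.dump(f,open(f"{n}0.pkl","wb"));print(n,f["intrinsics"],f["D"],f["extrinsics"])
E
```

```text
pics
{'time': 0.0, 'joint_positions': array([61.79394504, 24.44895169,  4.23078549, 92.05234254, -1.95274524,
       63.64396171, -3.84299537]), 'qvel': array([-0.04704928, -0.01025238,  0.0836744 , -0.03112701, -0.0022923 ,
        0.08339382, -0.01171891]), 'joint_torque': array([-1.75014588e-04, -9.35783529e+01,  3.66660073e+00, -4.54171443e+01,
       -4.87706345e-02,  2.01624847e-02,  5.91825213e-06]), 'ee_pos': array([ 0.22669855, -0.63532175,  0.2047827 ]), 'orientation': array([[-5.26795736e-04,  3.36125734e-01, -9.41816974e-01],
       [ 1.16250190e-03, -9.41816263e-01, -3.36126131e-01],
       [-9.99999186e-01, -1.27193383e-03,  1.05397988e-04]]), 'ft_force': array([-0.5246003 , -0.20088407,  0.18684688]), 'torque': array([ 0.02421633, -0.03084915,  0.01875275]), 'grip_width': 0.9999208949734005}
scene [[378.93892859   0.         278.34226261]
 [  0.         378.93892859 214.39259433]
 [  0.           0.           1.        ]] [-0.01502369  0.          0.          0.          0.        ] [[ 0.66119787 -0.48535176  0.57205861  1.24101303]
 [ 0.75011367  0.4153906  -0.5145679
[... 210 characters left out ...]
0.           0.           1.        ]] [0.04892861 0.         0.         0.         0.        ] [[-0.0114395   0.99602865 -0.08829536  0.36069621]
 [-0.99988247 -0.0104929   0.01117751  0.01729209]
 [ 0.01020664  0.08841285  0.99603162  1.46706254]
 [ 0.          0.          0.          1.        ]]
wrist [[356.31033594   0.         280.20393752]
 [  0.         356.31033594 212.76756675]
 [  0.           0.           1.        ]] [-0.04601073  0.          0.          0.          0.        ] [[ 0.33542664  0.90166058  0.2729417   0.30684769]
 [-0.9420655   0.32142502  0.0959091  -0.60698508]
 [-0.00125284 -0.28929943  0.95723783  0.38403224]
 [ 0.          0.          0.          1.        ]]
```

View pics/top0.png

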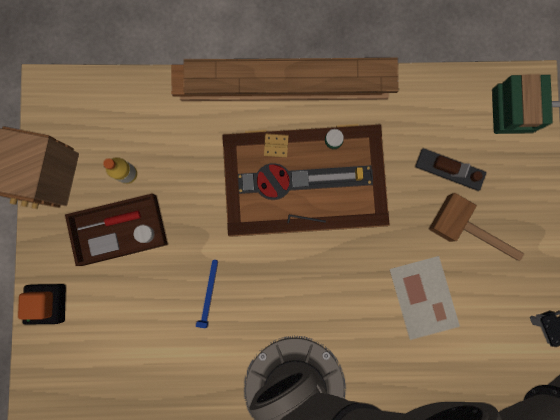

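View pics/scene0.png

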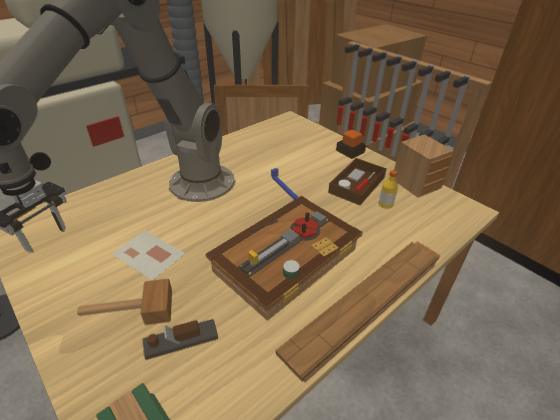

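```bash
python3 - <<'E'
import cv2
a=cv2.imread('pics/top0.png')[120:240,215:395];cv2.imwrite('pics/top0c.png',cv2.resize(a,None,fx=4.4,fy=4.4,interpolation=cv2.INTER_CUBIC))
a=cv2.imread('pics/scene0.png')[190:310,200:370];cv2.imwrite('pics/scene0c.png',cv2.resize(a,None,fx=4.7,fy=4.7,interpolation=cv2.INTER_CUBIC))
E
```

```text
(no output)
```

View pics/top0c.png

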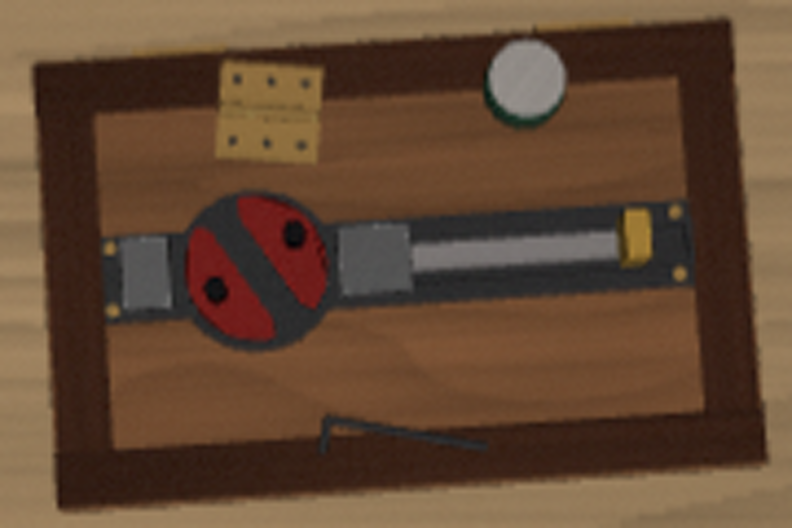

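View pics/scene0c.png

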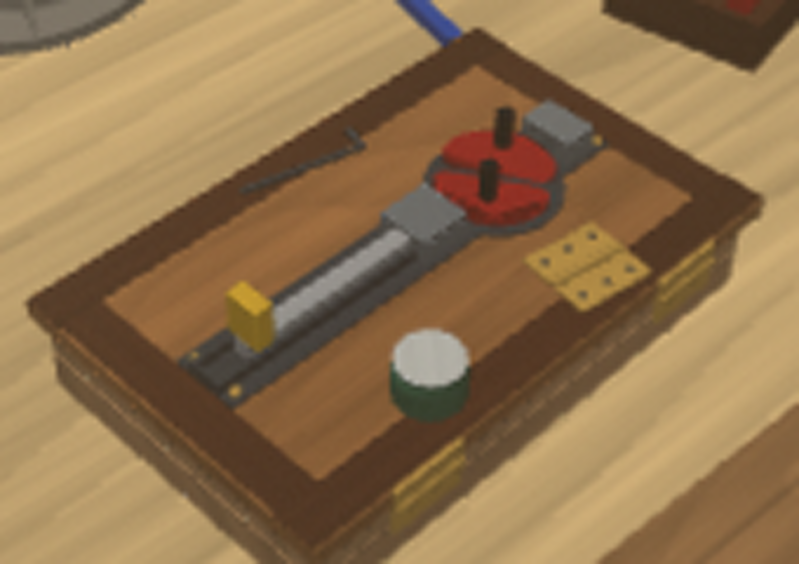

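```bash
cat > h.py <<'E'
import numpy as np,cv2
def ray(f,px):
    p=cv2.undistortPoints(np.array([[px]],float),f["intrinsics"],np.array(f["D"],float))[0,0]
    E=f["extrinsics"];return E[:3,3],E[:3,:3]@np.array([p[0],-p[1],-1])
def atz(f,px,z):
    o,d=ray(f,px);return o+d*(z-o[2])/d[2]
def proj(f,P):
    E=f["extrinsics"];c=(np.atleast_2d(P)-E[:3,3])@E[:3,:3];c=c*[1,-1,-1]
    return cv2.projectPoints(c,np.zeros(3),np.zeros(3),f["intrinsics"],np.array(f["D"],float))[0][:,0]
E
python3 - <<'E'
import pickle;from h import *
f=pickle.load(open('top0.pkl','rb'))
g=lambda x,y,z:atz(f,(x/4.4+215-.4,y/4.4+120-.4),z)
C=[g(*p,.085) for p in[(33,65),(730,20),(768,462),(60,510)]]
L=np.array([(.145,.225),(.145,-.225),(-.145,-.225),(-.145,.225)])
W=np.array(C)[:,:2];c=W.mean(0);H=(L).T@(W-c);th=np.arctan2(H[0,1]-H[1,0],H[0,0]+H[1,1])
R=np.array([[np.cos(th),-np.sin(th)],[np.sin(th),np.cos(th)]])
print('chest',c,np.degrees(th),'res',W-c-L@R.T)
for n,x,y,z in[('disc',257,270,.103),('pa',294,234,.134),('pb',215,290,.134),('lug',640,236,.138),('guiderear',413,256,.109),('keep mouth',172,271,.109),('keepend',121,273,.109),('s1',676,211,.088),('s2',680,273,.088),('s3',110,249,.088),('s4',112,311,.088)]:
    p=g(x,y,z);print(n,p,'chest',R.T@(p[:2]-c))
E
```

```text
chest [ 0.58671056 -0.03763467] 3.2858635460161274 res [[-0.00216862 -0.00118591]
 [-0.00271227  0.00132782]
 [ 0.00228769  0.00132917]
 [ 0.0025932  -0.00147108]]
disc [0.5799775  0.05177212 0.103     ] chest [-0.00159741  0.08964574]
pa [0.59709343 0.02809334 0.134     ] chest [0.01413318 0.06502484]
pb [0.56287017 0.07679895 0.134     ] chest [-0.01724213  0.11561197]
lug [ 0.59299761 -0.18384421  0.138     ] chest [-0.00210369 -0.14632953]
guiderear [ 0.58689757 -0.04596568  0.109     ] chest [-0.00029081 -0.00832803]
keep mouth [0.57888162 0.104645   0.109     ] chest [0.00033907 0.1424945 ]
keepend [0.57791419 0.13642014 0.109     ] chest [0.00119451 0.17427286]
s1 [ 0.61756129 -0.2146585   0.088     ] chest [ 0.0206534  -0.17850109]
s2 [ 0.57772412 -0.21624716  0.088     ] chest [-0.01920933 -0.17780376]
s3 [0.59669805 0.14516916 0.088     ] chest [0.02044896 0.18193085]
s4 [0.55705647 0.14402308 0.088     ] chest [-0.01919314  0.18305881]
```

Candidates for the bolt are the steel bar in the lid's guide, top (332,177) with its lug at (360,174), and a blue bolt-shaped rod on the bench at (208,295). The steel one is right, and the crop confirms it. The pegs are at (282,173) and (264,186), so the disc stands about 58° clockwise of aligned.

Request:
play_rows(
  deltas=[
    {"tz": -0.046,"ty": -0.002,"ax": -4.1},
    {"tz": -0.046,"ty": -0.002,"ax": -4.1},
    {"tz": -0.046,"ty": -0.002,"ax": -4.1},
    {"tz": -0.046,"ty": -0.002,"ax": -4.1},
    {"tz": -0.046,"ty": -0.002,"ax": -4.1},
    {"tz": -0.046,"ty": -0.002,"ax": -4.1},
    {"tz": -0.046,"ty": -0.002,"ax": -4.1},
    {"tz": -0.046,"ty": -0.002,"ax": -4.1},
    {"tz": -0.046,"ty": -0.002,"ax": -4.1},
    {"tz": -0.046,"ty": -0.002,"ax": -4.1},
    {"tz": -0.046,"ty": -0.002,"ax": -4.1},
    {"tz": -0.046,"ty": -0.002,"ax": -4.1},
    {"tz": -0.046,"ty": -0.002,"ax": -4.1},
    {"tz": -0.046,"ty": -0.002,"ax": -4.1},
    {"tz": -0.046,"ty": -0.002,"ax": -4.1},
    {"tz": -0.046,"ty": -0.002,"ax": -4.1},
    {"tz": -0.046,"ty": -0.002,"ax": -4.1},
    {},
  ],
  claw=0,
)

```text
invalid input
```

Request:
play_rows(
  deltas=[
    {"tz": -0.046,"ty": -0.002,"ax": -4.1},
    {"tz": -0.046,"ty": -0.002,"ax": -4.1},
    {"tz": -0.046,"ty": -0.002,"ax": -4.1},
    {"tz": -0.046,"ty": -0.002,"ax": -4.1},
    {"tz": -0.046,"ty": -0.002,"ax": -4.1},
    {"tz": -0.046,"ty": -0.002,"ax": -4.1},
    {"tz": -0.046,"ty": -0.002,"ax": -4.1},
    {"tz": -0.046,"ty": -0.002,"ax": -4.1},
    {"tz": -0.046,"ty": -0.002,"ax": -4.1},
    {"tz": -0.046,"ty": -0.002,"ax": -4.1},
    {"tz": -0.046,"ty": -0.002,"ax": -4.1},
    {"tz": -0.046,"ty": -0.002,"ax": -4.1},
    {"tz": -0.046,"ty": -0.002,"ax": -4.1},
    {"tz": -0.046,"ty": -0.002,"ax": -4.1},
    {"tz": -0.046,"ty": -0.002,"ax": -4.1},
    {"tz": -0.046,"ty": -0.002,"ax": -4.1},
    {"tz": -0.046,"ty": -0.002,"ax": -4.1},
    {"tx": 0},
  ],
  claw=0,
)

```text
invalid input
```

Request:
play_rows(
  deltas=[
    {"tx": 0,"ty": -0.002,"tz": -0.046,"ax": -4.1,"ay": 0,"az": 0},
  ],
  claw=0,
)

```text
time: 0.25
ee_pos: [0.2633, -0.6209, 0.2053]
orientation: [[-0.003, 0.395, -0.919], [-0.001, -0.919, -0.395], [-1.0, -0.0, 0.003]]
ft_force: [0.1, -0.2, -0.1]
grip_width: 0.949
```

All six keys are required.

Request:
play_rows(
  deltas=[
    {"tx": 0,"ty": -0.002,"tz": -0.046,"ax": -4.1,"ay": 0,"az": 0},
    {"tx": 0,"ty": -0.002,"tz": -0.046,"ax": -4.1,"ay": 0,"az": 0},
    {"tx": 0,"ty": -0.002,"tz": -0.046,"ax": -4.1,"ay": 0,"az": 0},
    {"tx": 0,"ty": -0.002,"tz": -0.046,"ax": -4.1,"ay": 0,"az": 0},
    {"tx": 0,"ty": -0.002,"tz": -0.046,"ax": -4.1,"ay": 0,"az": 0},
    {"tx": 0,"ty": -0.002,"tz": -0.046,"ax": -4.1,"ay": 0,"az": 0},
    {"tx": 0,"ty": -0.002,"tz": -0.046,"ax": -4.1,"ay": 0,"az": 0},
    {"tx": 0,"ty": -0.002,"tz": -0.046,"ax": -4.1,"ay": 0,"az": 0},
    {"tx": 0,"ty": -0.002,"tz": -0.046,"ax": -4.1,"ay": 0,"az": 0},
    {"tx": 0,"ty": -0.002,"tz": -0.046,"ax": -4.1,"ay": 0,"az": 0},
    {"tx": 0,"ty": -0.002,"tz": -0.046,"ax": -4.1,"ay": 0,"az": 0},
    {"tx": 0,"ty": -0.002,"tz": -0.046,"ax": -4.1,"ay": 0,"az": 0},
    {"tx": 0,"ty": -0.002,"tz": -0.046,"ax": -4.1,"ay": 0,"az": 0},
    {"tx": 0,"ty": -0.002,"tz": -0.046,"ax": -4.1,"ay": 0,"az": 0},
    {"tx": 0,"ty": -0.002,"tz": -0.046,"ax": -4.1,"ay": 0,"az": 0},
    {"tx": 0,"ty": -0.002,"tz": -0.03,"ax": -4.1,"ay": 0,"az": 0},
    {"tx": 0,"ty": 0,"tz": 0,"ax": 0,"ay": 0,"az": 0},
    {"tx": 0,"ty": 0,"tz": 0,"ax": 0,"ay": 0,"az": 0},
  ],
  claw=0,
)

```text
time: 2.05
ee_pos: [0.648, -0.05, 0.2053]
orientation: [[-0.0, 1.0, -0.011], [-0.0, -0.011, -1.0], [-1.0, -0.0, 0.0]]
ft_force: [0.0, -0.3, 0.6]
grip_width: 0.005
```

```bash
python3 - <<'E'
from rig import r
import cv2,pickle
s=r.sense();print(s["time"],s["ee_pos"],s["orientation"],s["joint_positions"],s["grip_width"])
f=r.grab_frame("wrist");cv2.imwrite(f"pics/wrist1.png",f["pixels"][:,:,::-1]);pickle.dump(f,open(f"wrist1.pkl","wb"))
E
```

```text
2.05 [ 0.64798439 -0.05000655  0.20532333] [[-3.86276536e-04  9.99938310e-01 -1.11007729e-02]
 [-4.31890944e-04 -1.11009396e-02 -9.99938289e-01]
 [-9.99999832e-01 -3.81458376e-04  4.36152333e-04]] [ 15.48733378  23.66371359 -22.27717822  94.16944565   9.76226523
  64.11196682 -10.01548578] 0.004637100419413922
```

View pics/wrist1.png

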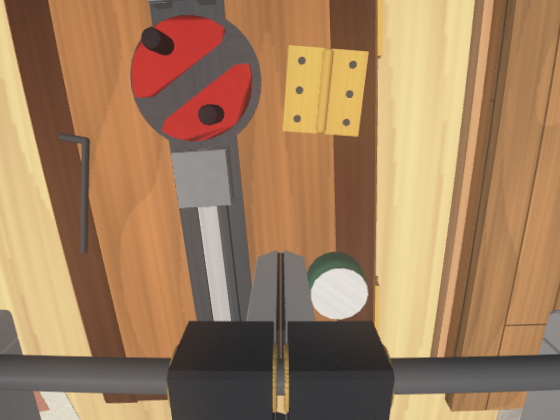

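```bash
python3 - <<'E'
import pickle,cv2;from h import *
f=pickle.load(open('wrist1.pkl','rb'))
a=cv2.imread('pics/wrist1.png')[0:220,110:270];cv2.imwrite('pics/wrist1c.png',cv2.resize(a,None,fx=2.7,fy=2.7,interpolation=cv2.INTER_CUBIC))
c=np.array([.58671,-.03763]);t=np.radians(3.29);R=np.array([[np.cos(t),-np.sin(t)],[np.sin(t),np.cos(t)]])
for n,p,z in[('disc',(196,80),.103),('pa',(207,112),.134),('pb',(148,36),.134),('gr L',(179,209),.109),('gr R',(230,205),.109)]:
    q=atz(f,p,z)[:2];print(n,q,R.T@(q-c))
E
```

```text
disc [0.5863659  0.05423116] [0.00492836 0.09172951]
pa [0.59929053 0.0313228 ] [0.01651698 0.06811716]
pb [0.56385254 0.07999204] [-0.01606948  0.11873996]
gr L [ 0.56638062 -0.04429024] [-0.02067811 -0.00548257]
gr R [ 0.60789168 -0.04143873] [ 0.02092819 -0.00501807]
```

View pics/wrist1c.png

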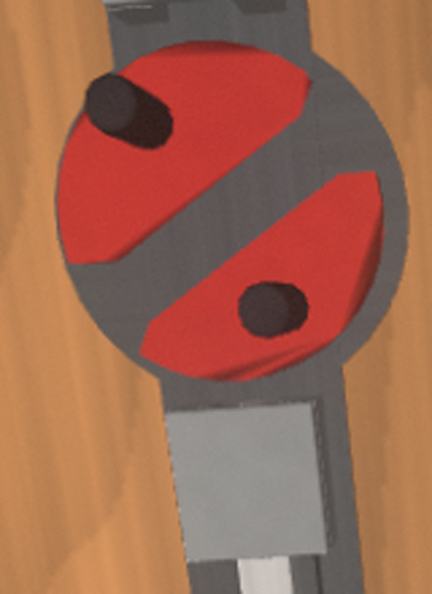

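Request:
play_rows(
  deltas=[
    {"tx": 0,"ty": -0.0213,"tz": -0.028,"ax": -2,"ay": 0,"az": 0},
    {"tx": 0.02,"ty": -0.0213,"tz": -0.0275,"ax": -1.9,"ay": 0,"az": 0},
    {"tx": 0.03,"ty": 0,"tz": 0,"ax": 0,"ay": 0,"az": 0},
    {"tx": 0.025,"ty": 0,"tz": 0,"ax": 0,"ay": 0,"az": 0},
    {"tx": 0.01,"ty": 0,"tz": 0,"ax": 0,"ay": 0,"az": 0},
    {"tx": 0,"ty": 0,"tz": 0,"ax": 0,"ay": 0,"az": 0},
    {"tx": 0,"ty": 0,"tz": 0,"ax": 0,"ay": 0,"az": 0},
  ],
  claw=0,
)

```text
time: 2.8
ee_pos: [0.6059, 0.0048, 0.1214]
orientation: [[0.001, 0.998, 0.055], [0.0, 0.055, -0.998], [-1.0, 0.001, 0.0]]
ft_force: [0.7, -0.5, 1.1]
grip_width: 0.008
```

```bash
python3 - <<'E'
from rig import r
import cv2,pickle
s=r.sense();print(s["time"],s["ee_pos"],s["orientation"],s["ft_force"])
f=r.grab_frame("wrist");cv2.imwrite(f"pics/wrist2.png",f["pixels"][:,:,::-1])
E
```

```text
2.8 [0.60588829 0.00478591 0.12135097] [[ 7.59146203e-04  9.98479962e-01  5.51107043e-02]
 [ 1.00276416e-05  5.51107126e-02 -9.98480250e-01]
 [-9.99999712e-01  7.58545121e-04  3.18246890e-05]] [ 0.7350314  -0.51981382  1.12766512]
```

View pics/wrist2.png

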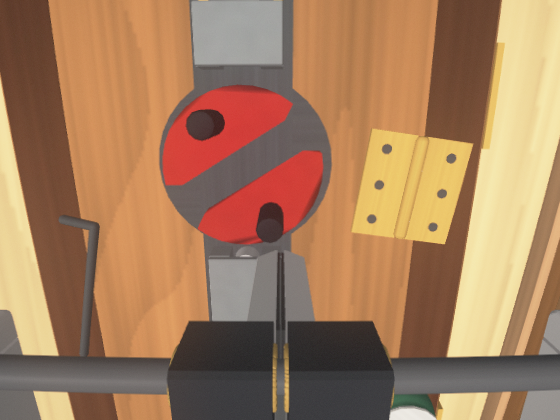

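Request:
play_rows(
  deltas=[
    {"tx": 0.005,"ty": 0,"tz": 0,"ax": 0,"ay": 0,"az": 0},
    {"tx": 0,"ty": 0,"tz": -0.004,"ax": 0,"ay": 0,"az": 0},
    {"tx": 0,"ty": 0,"tz": -0.004,"ax": 0,"ay": 0,"az": 0},
    {"tx": 0,"ty": 0,"tz": -0.004,"ax": 0,"ay": 0,"az": 0},
    {"tx": 0,"ty": 0,"tz": -0.003,"ax": 0,"ay": 0,"az": 0},
    {"tx": 0,"ty": 0,"tz": -0.003,"ax": 0,"ay": 0,"az": 0},
    {"tx": 0,"ty": 0,"tz": -0.003,"ax": 0,"ay": 0,"az": 0},
    {"tx": 0,"ty": 0,"tz": -0.003,"ax": 0,"ay": 0,"az": 0},
    {"tx": 0,"ty": 0,"tz": -0.003,"ax": 0,"ay": 0,"az": 0},
    {"tx": 0,"ty": 0,"tz": -0.003,"ax": 0,"ay": 0,"az": 0},
    {"tx": 0,"ty": 0,"tz": 0,"ax": 0,"ay": 0,"az": 0},
    {"tx": 0,"ty": 0,"tz": 0,"ax": 0,"ay": 0,"az": 0},
  ],
  claw=0,
)

```text
time: 4.05
ee_pos: [0.6067, 0.0322, 0.1167]
orientation: [[0.005, 0.999, 0.053], [-0.002, 0.053, -0.999], [-1.0, 0.005, 0.003]]
ft_force: [5.1, -5.5, 2.9]
grip_width: 0.009
```

```bash
python3 - <<'E'
from rig import r
import cv2,pickle
s=r.sense();print(s["time"],s["ee_pos"],s["ft_force"])
f=r.grab_frame("wrist");cv2.imwrite(f"pics/wrist3.png",f["pixels"][:,:,::-1]);pickle.dump(f,open("wrist3.pkl","wb"))
E
```

```text
4.05 [0.60668051 0.03217691 0.11672799] [ 5.07724598 -5.48544435  2.86189349]
```

View pics/wrist3.png

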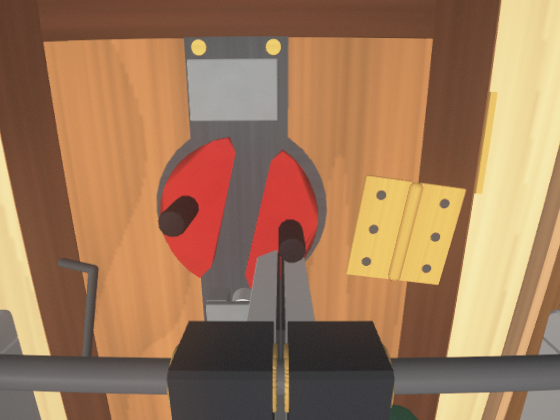

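```bash
python3 - <<'E'
import pickle;from h import *
f=pickle.load(open('wrist3.pkl','rb'))
A=atz(f,(292,251),.134);B=atz(f,(172,222),.134);d=A-B
print(A,B,np.linalg.norm(d),(A+B)/2,np.degrees(np.arctan2(d[1],d[0]))-3.29)
A=atz(f,(269,165),.103);B=atz(f,(248,262),.103);d=A-B;print(np.degrees(np.arctan2(-d[0],d[1]))-3.29)
A=atz(f,(235,153),.103);B=atz(f,(212,265),.103);d=A-B;print(np.degrees(np.arctan2(-d[0],d[1]))-3.29)
E
```

```text
[0.61168148 0.04883172 0.134     ] [0.5532989  0.06090748 0.134     ] 0.05961836818918435 [0.58249019 0.0548696  0.134     ] -14.976168293567206
-12.987038784035981
-14.016809030543318
```

Request:
play_rows(
  deltas=[
    {"tx": 0,"ty": 0,"tz": -0.003,"ax": 0,"ay": 0,"az": 0},
    {"tx": 0,"ty": 0,"tz": -0.002,"ax": 0,"ay": 0,"az": 0},
    {"tx": 0,"ty": 0,"tz": -0.002,"ax": 0,"ay": 0,"az": 0},
    {"tx": 0,"ty": 0,"tz": 0,"ax": 0,"ay": 0,"az": 0},
    {"tx": 0,"ty": 0,"tz": 0,"ax": 0,"ay": 0,"az": 0},
  ],
  claw=0,
)

```text
time: 4.6
ee_pos: [0.6034, 0.0426, 0.1158]
orientation: [[0.001, 0.998, 0.057], [-0.0, 0.057, -0.998], [-1.0, 0.001, 0.0]]
ft_force: [1.3, -2.6, 1.2]
grip_width: 0.001
```

```bash
python3 - <<'E'
from rig import r
import cv2,pickle
s=r.sense();print(s["time"],s["ee_pos"],s["ft_force"])
f=r.grab_frame("wrist");cv2.imwrite(f"pics/wrist4.png",f["pixels"][:,:,::-1]);pickle.dump(f,open("wrist4.pkl","wb"))
E
```

```text
4.6 [0.60341392 0.04256477 0.11581019] [ 1.33414243 -2.59992222  1.24284139]
```

View pics/wrist4.png

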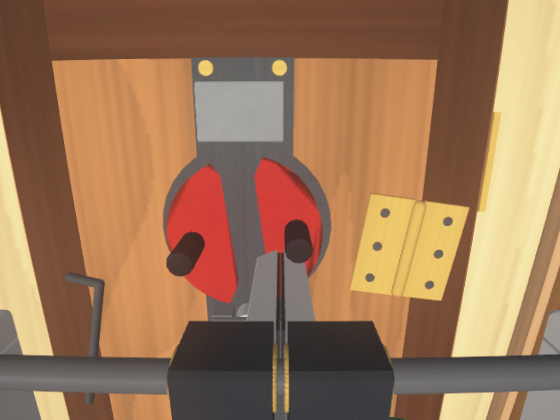

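```bash
python3 - <<'E'
import pickle;from h import *
f=pickle.load(open('wrist4.pkl','rb'))
A=atz(f,(298,250),.134);B=atz(f,(179,262),.134);d=A-B
print(A,B,np.linalg.norm(d),(A+B)/2,np.degrees(np.arctan2(d[1],d[0]))-3.29)
A=atz(f,(257,180),.103);B=atz(f,(265,248),.103);d=A-B;print(np.degrees(np.arctan2(-d[0],d[1]))-3.29)
A=atz(f,(223,180),.103);B=atz(f,(236,278),.103);d=A-B;print(np.degrees(np.arctan2(-d[0],d[1]))-3.29)
E
```

```text
[0.61122803 0.06028922 0.134     ] [0.55292464 0.05054664 0.134     ] 0.059111791370490635 [0.58207633 0.05541793 0.134     ] 6.196559715278261
5.4479406340911565
4.692964522763255
```

Request:
play_rows(
  deltas=[
    {"tx": 0,"ty": 0,"tz": 0.01,"ax": 0,"ay": 0,"az": 0},
    {"tx": 0,"ty": 0,"tz": 0.01,"ax": 0,"ay": 0,"az": 0},
    {"tx": 0,"ty": -0.023,"tz": 0,"ax": 0,"ay": 0,"az": 0},
    {"tx": 0,"ty": -0.025,"tz": 0,"ax": 0,"ay": 0,"az": 0},
    {"tx": 0,"ty": 0,"tz": 0,"ax": 0,"ay": 0,"az": 0},
    {"tx": 0,"ty": 0,"tz": -0.006,"ax": 0,"ay": 0,"az": 0},
    {"tx": 0,"ty": 0,"tz": -0.005,"ax": 0,"ay": 0,"az": 0},
    {"tx": 0,"ty": 0,"tz": -0.003,"ax": 0,"ay": 0,"az": 0},
    {"tx": 0,"ty": 0,"tz": -0.002,"ax": 0,"ay": 0,"az": 0},
    {"tx": 0,"ty": 0,"tz": -0.001,"ax": 0,"ay": 0,"az": 0},
    {"tx": 0,"ty": 0,"tz": 0,"ax": 0,"ay": 0,"az": 0},
    {"tx": 0,"ty": 0,"tz": 0,"ax": 0,"ay": 0,"az": 0},
  ],
  claw=0,
)

```text
time: 5.85
ee_pos: [0.5554, 0.0369, 0.1154]
orientation: [[-0.0, 0.998, 0.057], [0.0, 0.057, -0.998], [-1.0, -0.0, -0.0]]
ft_force: [-1.2, -2.5, 0.4]
grip_width: 0.006
```

```bash
python3 - <<'E'
from rig import r
import cv2,pickle
s=r.sense();print(s["time"],s["ee_pos"],s["ft_force"])
f=r.grab_frame("wrist");cv2.imwrite(f"pics/wrist5.png",f["pixels"][:,:,::-1]);pickle.dump(f,open("wrist5.pkl","wb"))
E
```

```text
5.85 [0.55538696 0.03686456 0.11541603] [-1.16697422 -2.46153595  0.420042  ]
```

View pics/wrist5.png

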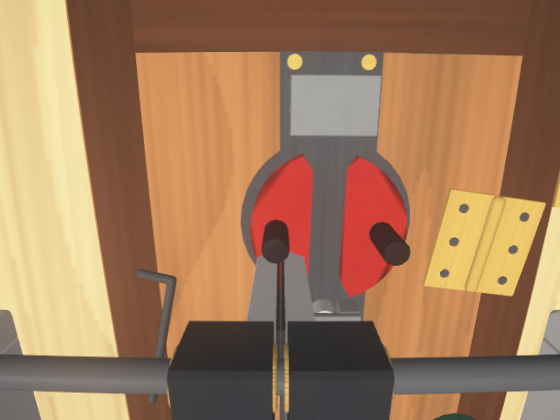

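```bash
python3 - <<'E'
import pickle;from h import *
f=pickle.load(open('wrist5.pkl','rb'))
A=atz(f,(396,250),.134);B=atz(f,(275,250),.134);d=A-B
print(A,B,np.linalg.norm(d),(A+B)/2,np.degrees(np.arctan2(d[1],d[0]))-3.29)
for p,q in (((347,170),(341,280)),((312,170),(309,255))):
  A=atz(f,p,.103);B=atz(f,q,.103);d=A-B;print(np.degrees(np.arctan2(-d[0],d[1]))-3.29)
# keeper sides as chest reference
for p,q in (((295,62),(369,62)),):
  A=atz(f,p,.088);B=atz(f,q,.088);d=A-B;print(np.degrees(np.arctan2(-d[1],-d[0])))
import cv2
a=cv2.imread('pics/wrist5.png')[40:330,220:430];cv2.imwrite('pics/wrist5c.png',cv2.resize(a,None,fx=2.05,fy=2.05,interpolation=cv2.INTER_CUBIC))
E
```

```text
[0.61111871 0.05729777 0.134     ] [0.55205981 0.05409405 0.134     ] 0.05914573147229772 [0.58158926 0.05569591 0.134     ] -0.18496203452694093
-0.05675178838264738
-0.6199577219150427
3.5133283666998945
```

View pics/wrist5c.png

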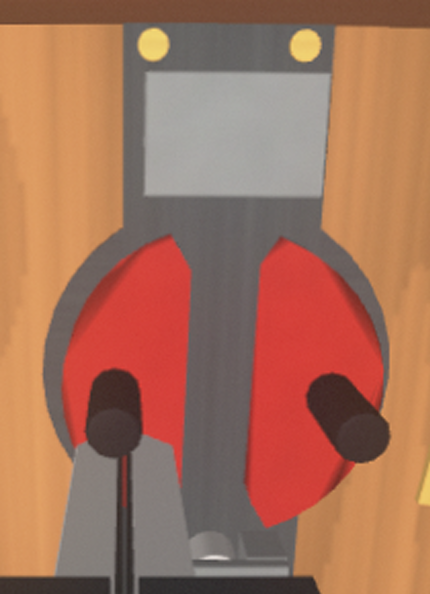

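Request:
play_rows(
  deltas=[
    {"tx": 0,"ty": 0,"tz": 0.0107,"ax": 0,"ay": 0,"az": 0},
    {"tx": -0.03,"ty": 0,"tz": 0.008,"ax": 0,"ay": 0,"az": 0},
    {"tx": -0.035,"ty": 0,"tz": 0.03,"ax": 0,"ay": 0,"az": 0},
    {"tx": 0,"ty": 0.006,"tz": 0.04,"ax": 0,"ay": 0,"az": 0},
    {"tx": 0,"ty": 0.006,"tz": 0.04,"ax": 0,"ay": 0,"az": 0},
    {"tx": 0,"ty": 0.006,"tz": 0.04,"ax": 0,"ay": 0,"az": 0},
    {"tx": 0,"ty": 0.006,"tz": 0.04,"ax": 0,"ay": 0,"az": 0},
    {"tx": 0,"ty": 0.002,"tz": 0.04,"ax": 0,"ay": 0,"az": 0},
    {"tx": 0,"ty": 0,"tz": 0,"ax": 0,"ay": 0,"az": 0},
    {"tx": 0,"ty": 0,"tz": 0,"ax": 0,"ay": 0,"az": 0},
  ],
  claw=0,
)

```text
time: 6.9
ee_pos: [0.5951, -0.2114, 0.1802]
orientation: [[-0.0, 0.999, 0.054], [0.0, 0.054, -0.999], [-1.0, -0.0, -0.0]]
ft_force: [1.0, 0.4, 0.2]
grip_width: 0.006
```

```bash
python3 - <<'E'
from rig import r
import cv2,pickle
s=r.sense();print(s["time"],s["ee_pos"],s["ft_force"])
for n in("wrist","scene","top"):
  f=r.grab_frame(n);cv2.imwrite(f"pics/{n}6.png",f["pixels"][:,:,::-1]);pickle.dump(f,open(f"{n}6.pkl","wb"))
E
```

```text
6.9 [ 0.59514278 -0.2113513   0.18017867] [0.98710861 0.41185411 0.2041332 ]
```

View pics/wrist6.png

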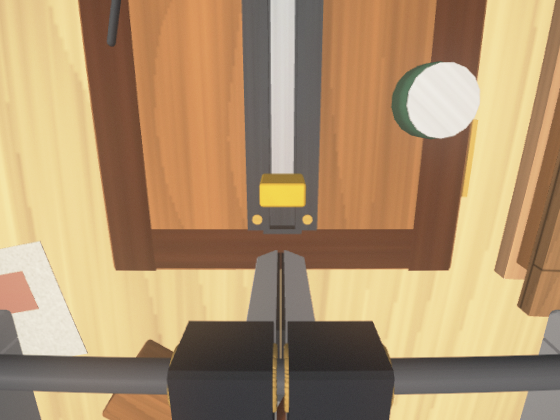

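View pics/scene6.png

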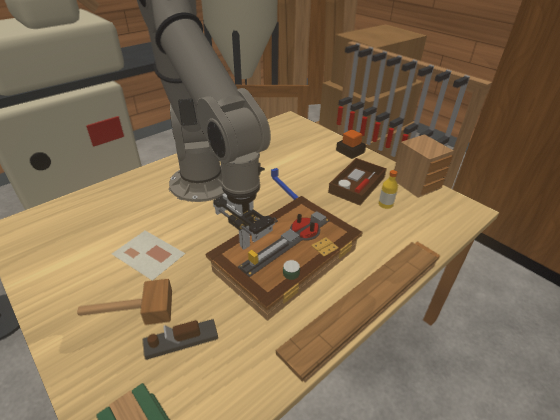

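```bash
python3 - <<'E'
import pickle;from h import *
f=pickle.load(open('wrist6.pkl','rb'))
c=np.array([.58671,-.03763]);t=np.radians(3.29);R=np.array([[np.cos(t),-np.sin(t)],[np.sin(t),np.cos(t)]])
for p,z in (((283,206),.138),((283,182),.138),((257,219),.088),((307,219),.088),((261,194),.138),((305,194),.138)):
  q=atz(f,p,z)[:2];print(p,q,R.T@(q-c))
print(R.T@(np.array([.59514,-.21135])-c))
E
```

```text
(283, 206) [ 0.59587629 -0.18871476] [ 0.00048046 -0.1513618 ]
(283, 182) [ 0.59499485 -0.1729667 ] [ 0.00050425 -0.13558911]
(257, 219) [ 0.57687665 -0.2146236 ] [-0.01997477 -0.17613755]
(307, 219) [ 0.61681853 -0.2124787 ] [ 0.02002438 -0.17628845]
(261, 194) [ 0.58139335 -0.18151631] [-0.01356549 -0.14334404]
(305, 194) [ 0.60947076 -0.18000703] [ 0.01455226 -0.1434486 ]
[-0.00155365 -0.17391748]
```

Request:
play_rows(
  deltas=[
    {"tx": 0.035,"ty": 0.001,"tz": 0,"ax": 0,"ay": 0,"az": 0},
    {"tx": 0.027,"ty": 0,"tz": 0,"ax": 0,"ay": 0,"az": 0},
    {"tx": 0.01,"ty": 0,"tz": 0,"ax": 0,"ay": 0,"az": 0},
    {"tx": 0,"ty": 0,"tz": 0,"ax": 0,"ay": 0,"az": 0},
    {"tx": 0,"ty": 0,"tz": -0.005,"ax": 0,"ay": 0,"az": 0},
    {"tx": 0,"ty": 0,"tz": -0.005,"ax": 0,"ay": 0,"az": 0},
    {"tx": 0,"ty": 0,"tz": -0.004,"ax": 0,"ay": 0,"az": 0},
    {"tx": 0,"ty": 0,"tz": -0.004,"ax": 0,"ay": 0,"az": 0},
    {"tx": 0,"ty": 0,"tz": -0.004,"ax": 0,"ay": 0,"az": 0},
    {"tx": 0,"ty": 0,"tz": -0.004,"ax": 0,"ay": 0,"az": 0},
    {"tx": 0,"ty": 0,"tz": -0.004,"ax": 0,"ay": 0,"az": 0},
    {"tx": 0,"ty": 0,"tz": 0,"ax": 0,"ay": 0,"az": 0},
  ],
  claw=0,
)

```text
time: 8.25
ee_pos: [0.5946, -0.1791, 0.1084]
orientation: [[-0.0, 0.998, 0.057], [0.001, 0.057, -0.998], [-1.0, -0.0, -0.001]]
ft_force: [-1.0, -0.6, -1.1]
grip_width: 0.007
```

```bash
python3 - <<'E'
from rig import r
import cv2,pickle
s=r.sense();print(s["time"],s["ee_pos"],s["ft_force"],s["torque"])
for n in("wrist",):
  f=r.grab_frame(n);cv2.imwrite(f"pics/{n}7.png",f["pixels"][:,:,::-1]);pickle.dump(f,open(f"{n}7.pkl","wb"))
E
```

```text
8.25 [ 0.5946394  -0.17908215  0.1084352 ] [-0.96347847 -0.58452597 -1.0945277 ] [-0.03353501 -0.10526362  0.00345354]
```

View pics/wrist7.png

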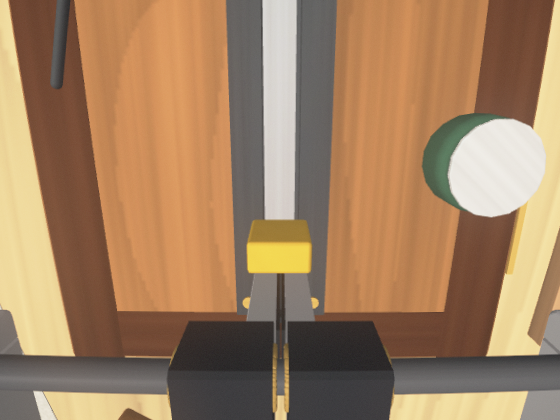

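Request:
play_rows(
  deltas=[
    {"tx": 0,"ty": 0,"tz": -0.005,"ax": 0,"ay": 0,"az": 0},
    {"tx": 0,"ty": 0,"tz": -0.005,"ax": 0,"ay": 0,"az": 0},
    {"tx": 0,"ty": 0,"tz": -0.005,"ax": 0,"ay": 0,"az": 0},
    {"tx": 0,"ty": 0,"tz": -0.005,"ax": 0,"ay": 0,"az": 0},
    {"tx": 0,"ty": 0,"tz": -0.005,"ax": 0,"ay": 0,"az": 0},
    {"tx": 0,"ty": 0,"tz": -0.005,"ax": 0,"ay": 0,"az": 0},
    {"tx": 0,"ty": 0,"tz": -0.005,"ax": 0,"ay": 0,"az": 0},
    {"tx": 0,"ty": 0,"tz": -0.005,"ax": 0,"ay": 0,"az": 0},
    {"tx": 0,"ty": 0,"tz": -0.005,"ax": 0,"ay": 0,"az": 0},
    {"tx": 0,"ty": 0,"tz": -0.005,"ax": 0,"ay": 0,"az": 0},
    {"tx": 0,"ty": 0,"tz": 0,"ax": 0,"ay": 0,"az": 0},
  ],
  claw=0,
)

```text
time: 9.4
ee_pos: [0.592, -0.129, 0.1086]
orientation: [[0.0, 0.998, 0.057], [0.0, 0.057, -0.998], [-1.0, 0.0, -0.0]]
ft_force: [-0.7, -0.3, -0.3]
grip_width: 0.004
```

```bash
python3 - <<'E'
from rig import r
import cv2,pickle
s=r.sense();print(s["time"],s["ee_pos"],s["ft_force"],s["torque"])
for n in("wrist",):
  f=r.grab_frame(n);cv2.imwrite(f"pics/{n}8.png",f["pixels"][:,:,::-1]);pickle.dump(f,open(f"{n}8.pkl","wb"))
E
```

```text
9.4 [ 0.59197036 -0.12903093  0.10858825] [-0.6717185  -0.33119287 -0.27895903] [-0.04007619 -0.14017358  0.00344469]
```

View pics/wrist8.png

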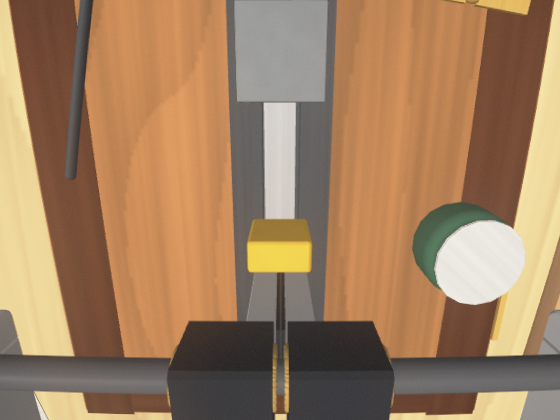

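Request:
play_rows(
  deltas=[
    {"tx": 0,"ty": 0,"tz": -0.005,"ax": 0,"ay": 0,"az": 0},
    {"tx": 0,"ty": 0,"tz": -0.005,"ax": 0,"ay": 0,"az": 0},
    {"tx": 0,"ty": 0,"tz": -0.005,"ax": 0,"ay": 0,"az": 0},
    {"tx": 0,"ty": 0,"tz": -0.005,"ax": 0,"ay": 0,"az": 0},
    {"tx": 0,"ty": 0,"tz": -0.005,"ax": 0,"ay": 0,"az": 0},
    {"tx": 0,"ty": 0,"tz": -0.005,"ax": 0,"ay": 0,"az": 0},
    {"tx": 0,"ty": 0,"tz": -0.005,"ax": 0,"ay": 0,"az": 0},
    {"tx": 0,"ty": 0,"tz": -0.005,"ax": 0,"ay": 0,"az": 0},
    {"tx": 0,"ty": 0,"tz": -0.005,"ax": 0,"ay": 0,"az": 0},
    {"tx": 0,"ty": 0,"tz": -0.005,"ax": 0,"ay": 0,"az": 0},
    {"tx": 0,"ty": 0,"tz": -0.003,"ax": 0,"ay": 0,"az": 0},
    {"tx": 0,"ty": 0,"tz": 0,"ax": 0,"ay": 0,"az": 0},
  ],
  claw=0,
)

```text
time: 10.65
ee_pos: [0.5889, -0.0763, 0.1085]
orientation: [[-0.0, 0.998, 0.057], [0.001, 0.057, -0.998], [-1.0, -0.0, -0.001]]
ft_force: [0.2, -0.5, 0.6]
grip_width: 0.006
```

```bash
python3 - <<'E'
from rig import r
import cv2,pickle
s=r.sense();print(s["time"],s["ee_pos"],s["ft_force"],s["torque"])
for n in("wrist",):
  f=r.grab_frame(n);cv2.imwrite(f"pics/{n}9.png",f["pixels"][:,:,::-1]);pickle.dump(f,open(f"{n}9.pkl","wb"))
E
```

```text
10.65 [ 0.58886996 -0.07633931  0.10850167] [ 0.15831586 -0.51169381  0.55869304] [-0.0497879  -0.08126019 -0.0301581 ]
```

View pics/wrist9.png

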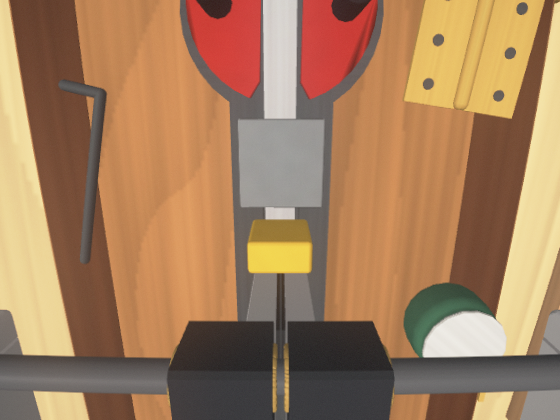

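Request:
play_rows(
  deltas=[
    {"tx": 0,"ty": 0,"tz": -0.003,"ax": 0,"ay": 0,"az": 0},
    {"tx": 0,"ty": 0,"tz": -0.003,"ax": 0,"ay": 0,"az": 0},
    {"tx": 0,"ty": 0,"tz": -0.002,"ax": 0,"ay": 0,"az": 0},
    {"tx": 0,"ty": 0,"tz": -0.002,"ax": 0,"ay": 0,"az": 0},
    {"tx": 0,"ty": 0,"tz": 0,"ax": 0,"ay": 0,"az": 0},
    {"tx": 0,"ty": 0,"tz": 0,"ax": 0,"ay": 0,"az": 0},
  ],
  claw=0,
)

```text
time: 11.3
ee_pos: [0.5882, -0.0682, 0.1084]
orientation: [[-0.0, 0.998, 0.056], [-0.001, 0.056, -0.998], [-1.0, -0.0, 0.001]]
ft_force: [1.3, -6.1, -2.1]
grip_width: 0.001
```

Request:
play_rows(
  deltas=[
    {"tx": 0,"ty": 0,"tz": -0.002,"ax": 0,"ay": 0,"az": 0},
    {"tx": 0,"ty": 0,"tz": -0.001,"ax": 0,"ay": 0,"az": 0},
    {"tx": 0,"ty": 0,"tz": 0,"ax": 0,"ay": 0,"az": 0},
    {"tx": 0,"ty": 0,"tz": 0,"ax": 0,"ay": 0,"az": 0},
  ],
  claw=0,
)

```text
time: 11.7
ee_pos: [0.5882, -0.068, 0.1084]
orientation: [[0.0, 0.999, 0.054], [-0.004, 0.054, -0.999], [-1.0, -0.0, 0.004]]
ft_force: [2.9, -20.0, -2.6]
grip_width: 0.005
```

```bash
python3 - <<'E'
from rig import r
import cv2,pickle
s=r.sense();print(s["time"],s["ee_pos"],s["ft_force"],s["torque"])
for n in("wrist",):
  f=r.grab_frame(n);cv2.imwrite(f"pics/{n}10.png",f["pixels"][:,:,::-1])
E
```

```text
11.7 [ 0.58816555 -0.06804067  0.10841267] [  2.88857441 -20.02158     -2.58999279] [-4.37480094 -0.67421051 -0.04772511]
```

View pics/wrist10.png

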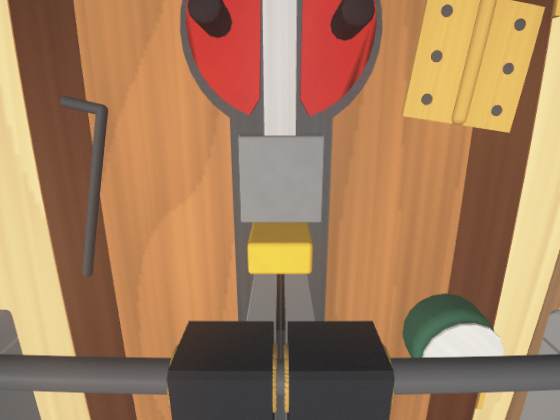

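Lug is hard against the guide: no further travel and the force is 20 N. I'll back off, lift and check.

Request:
play_rows(
  deltas=[
    {"tx": 0,"ty": 0,"tz": 0.006,"ax": 0,"ay": 0,"az": 0},
    {"tx": 0,"ty": 0,"tz": 0.012,"ax": 0,"ay": 0,"az": 0},
    {"tx": -0.02,"ty": 0,"tz": 0.012,"ax": 0,"ay": 0,"az": 0},
    {"tx": -0.04,"ty": 0,"tz": 0.01,"ax": 0,"ay": 0,"az": 0},
    {"tx": -0.04,"ty": 0,"tz": 0.01,"ax": 0,"ay": 0,"az": 0},
    {"tx": -0.03,"ty": 0,"tz": 0.01,"ax": 0,"ay": 0,"az": 0},
    {"tx": 0,"ty": 0,"tz": 0.01,"ax": 0,"ay": 0,"az": 0},
    {"tx": 0,"ty": 0,"tz": 0,"ax": 0,"ay": 0,"az": 0},
    {"tx": 0,"ty": 0,"tz": 0,"ax": 0,"ay": 0,"az": 0},
  ],
  claw=0,
)

```text
time: 12.65
ee_pos: [0.5915, -0.1339, 0.2373]
orientation: [[-0.002, 0.998, 0.056], [0.001, 0.056, -0.998], [-1.0, -0.002, -0.001]]
ft_force: [-0.7, 0.1, -1.0]
grip_width: 0.006
```

```bash
python3 - <<'E'
from rig import r
import cv2,pickle
s=r.sense();print(s["time"],s["ee_pos"],s["ft_force"])
f=r.grab_frame("wrist");cv2.imwrite("pics/wrist11.png",f["pixels"][:,:,::-1])
f=r.grab_frame("scene");a=f["pixels"][190:310,200:370,::-1];cv2.imwrite('pics/scene11c.png',cv2.resize(a,None,fx=4.7,fy=4.7,interpolation=cv2.INTER_CUBIC))
E
```

```text
12.65 [ 0.5915046  -0.13392903  0.23729911] [-0.66663931  0.14494263 -1.0135506 ]
```

View pics/wrist11.png

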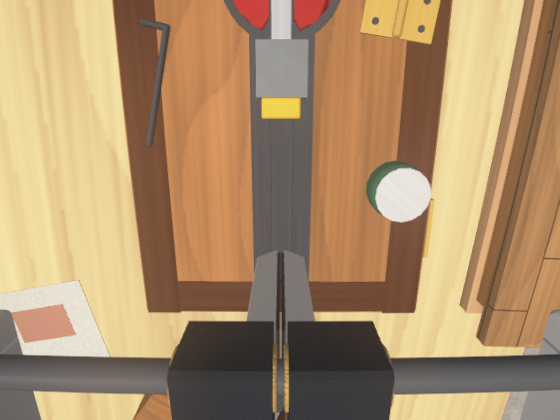

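View pics/scene11c.png

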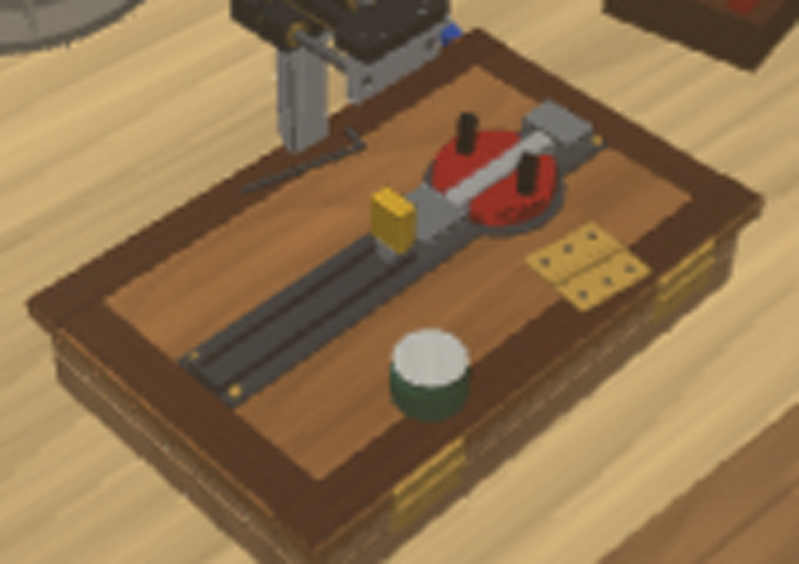

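The bolt runs through the disc into the keeper and the lug (wrist (281,108)) sits against the guide. The hinge, tin and hex key haven't moved.

```bash
python3 -c "
from rig import r
print(r.job_done())"
```

```text
the job is handed in; nothing more can be done
None
```

The chest is locked: the bolt is through the red disc and in the keeper, with the yellow lug against the grey guide. I handed the job in at about 12.8 s of the 51 s allowed; no verdict was given.

- **Disc:** I pushed one peg about 58° round. It overshot by about 5.5° when the stiff joint let go, so I pushed the other peg back. The slot then measured within about 0.6° of the bolt line.
- **Bolt:** I pushed the lug from behind, with the fingers closed, until it stopped. A further 3 mm of commanded push moved it only about 0.2 mm, and the force rose to 20 N. That was the highest reading I saw, though I only read it at the end of each move. The fingertips stopped at about chest y = -0.0305 m, against an expected -0.031 m.
- **Last check:** After I backed off and lifted, the wrist and scene pictures showed the lug touching the guide and the bolt running into the keeper. The hinge, tin and hex key were where they started, and the wrist force was about 1 N. I didn't take a fresh close look at the items on the bench; the arm never came down near them.
- **Disagreement:** The top and wrist cameras differed by about 2–5 mm on some positions, which made no difference to the result.

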